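# Stow a toppled beaker rim-down in its spring-clip holder

## Robot

A 6-joint arm with a two-finger parallel gripper is mounted at the origin on the work surface. World frame = base frame: x ahead of the robot, y to its left, z up, the work surface at z = 0. Lengths are in m, angles in rad, forces in N, time in s.
With the tool pointing down it reaches from about 0.4 to 0.825 m from the base axis. Payload 7 kg.
Tool frame: the origin (TCP) lies at the very end of the fingers, on their centre line; the grasp point (between the pads) lies 19 mm behind it; z points along the fingers, y is the line along which they close (so a half turn about z gives the same grasp; the last joint's range is limited). The gripper opens to 88 mm and grips with 3 to 60 N. Pads are 19 mm wide; open, the fingers measure 130 mm over their backs; the gripper's body (78 mm by 193 mm) begins 47 mm behind the grasp point.
Start: joints at [1.623, 0.359, 0.012, 0, -1.224, -0.288], TCP at [0.158, 0.656, 0.193] pointing down, gripper open.
Joint ranges: [-3.07, 3.07], [-1.43, 2.12], [-1.02, 1.25], [-3.03, 1.67], [-3.05, -0], [-3.03, 3.03]. Speed limits (rad/s): [2.39, 2.39, 3.01, 3.14, 3.14, 3.14].

## Interface

Orientations are given as [roll, pitch, yaw] about the fixed x, y, z axes, in that order (R = Rz(yaw) Ry(pitch) Rx(roll)).
In Python, from station import arm gives the robot as it stands.
- The arm moves only by the tool step_arm, never from a script. Its argument "rows" is a list of rows, each a list of 5 numbers: the shift along the world's x, y, z in m, then the turn about the world's z in rad, then the finger opening in m, from 0 to 0.0876. In form: [[x, y, z, spin, gripper], ...]. A call has 1 to 20 rows; each row is the pose to reach, as a shift and turn from the pose commanded when the call began; what a row does not reach only later rows make up. A row lasts 1/10 s, in which the tool goes at most 50 mm and 8.59 degrees, less where a joint would pass 70% of its speed; a pose out of reach is approached as far as the arm can. A call with a gripper value outside its range is refused whole. The fingers move at their own pace and stop on an object; "newtons" is the grip in N (left out, the last holds). Time passes only in rows, so rows that repeat a pose let the fingers close. It gives the time, the measured TCP pose, the force, the opening and the grip force at its end, in the units of the state.
- arm.get_state(): the state, without advancing time (a new reading comes with each control period).
- arm.grab_frame(name): name is "scene" or "top"; returns a dict with "color" (420x560x3 uint8, blue, green, red), "vfov" (degrees; the focal length in pixels is half the picture's height over the tangent of half this angle, whatever the lens; pixels are square), "cx", "cy" (the principal point, pixels), "rvec" (rotation vector, rad) and "tvec" (3), from world to camera coordinates, as OpenCV has them. Camera axes: x right, y down, z forward; pixel columns grow to the right and rows downward; lengths in m; the calibration is good to about 2 mm. A picture is of the moment at which its call begins. There is no depth.
- arm.job_done(): hands the job in; it is judged then, once.
The state is a dict: "t": time; "q": joint angles; "qd": joint speeds; "joint_efforts": joint torques, N m; "eef_pos": TCP position; "ee_rot": TCP orientation; "force": force on the tool from outside, world axes, zero at the start; "moment": the same for the moment, N m; "width": finger opening in m; "gripper_force": force on a finger pad.
Only numpy, scipy, OpenCV 4.12 (cv2) and the standard library are available. Lean on these libraries where they do the work, as an engineer would, in place of code of your own. Each camera call takes 0.05 s, during which the arm holds its last target. There are 200 camera calls.

## Task

The square white ceramic beaker has toppled over on the woven cart top. Stow it upside down, open rim down, in the square pocket of the cork holder, pressed down past the spring clips until it is fully home on the pocket's floor, and let go of it. Do not disturb the other things on the cart.

Things in the scene. Friction and masses are not known exactly. Their poses are not given: they have to be found in the camera images.
- beaker: Square white ceramic drinking beaker, hollow, 56 x 56 mm outside, 105 mm long, walls 4 mm, 0.18 to 0.31 kg. The closed end has a smaller square foot (44 x 44 mm, 5 mm long, part of the 105); the other end is open. It starts lying on a flat side. Origin at its centre, 28 mm from each side, 52.5 mm from each end. Its x axis runs lengthwise towards the open rim; y and z are square to its sides.
- beaker_mouth (a point): Centre of the beaker's open rim, 52.5 mm along the beaker's x axis from its origin. Axes as the beaker's.
- holder: Fixed cork block, 108 x 108 mm and 56 mm high, with one square pocket open at the top (60 x 60 mm, sides parallel to the block's, 40 mm deep, so 2 mm of play on each side of the beaker). Two sprung steel leaf clips, one in the middle of each wall across the holder's x axis, stand 4.5 mm into the pocket. Origin at the centre of the block's underside, z up.
- pocket_floor (a point): Centre of the pocket's floor, 16 mm above the holder's underside, axes as the holder's. The clips' ramps start 10 mm below the mouth and are fully proud 26 mm below it: they stop a beaker that is merely set in about 20 mm short of this floor. A push of some 8 to 18 N on the beaker forces it over them; from about 10 mm above the floor it slides on easily.
- pocket_mouth (a point): Centre of the pocket's opening, flush with the holder's top, 56 mm above its underside. Axes as the holder's. A beaker that is fully home stands 65 mm above this level (top of its foot).
- stand: Bystander: fixed low cork stand, 108 x 108 mm plate 12 mm high with a round cork collar (94 mm across, top 20 mm above the cart top); the bead bowl stands in it. It may change places with the holder. Origin at the centre of its underside.
- bowl: Bystander: wooden bead bowl, 100 mm across, 48 mm high, standing in the round collar of the stand, rim 60 mm above the cart top. Origin at the centre of its underside, z up.
- mug: Bystander: white ceramic mug, 80 mm across, 90 mm high, handle along its y axis. Origin at the centre of its underside, z up.
- cork1: Bystander: cork block 150 x 75 x 50 mm. Origin at the centre of its underside.
- cork2: Bystander: small cork block 75 x 50 x 50 mm. Origin at the centre of its underside.
- stick: Bystander: white plastic massage stick, 160 mm long, 26 mm thick, lying along its x axis. Origin below its middle, on the cart top.
- jar: Bystander: amber glass jar with wooden lid, 70 mm across, 75 mm high. Origin at the centre of its underside, z up.

How it is judged:
At the end, for the whole second after the job is handed in: The beaker stands rim-down in the holder's pocket: centre of its rim within 4 mm in height and 6 mm sideways of the centre of the pocket's floor, upside down to within 0.09 rad, at rest. No bystander shifted by more than 25 mm (z of beaker_mouth in the frame of pocket_floor below 0.004 m and horizontal distance between beaker_mouth and pocket_floor below 0.006 m and angle between beaker's own x axis and vertical above 3.05 rad and linear speed of beaker below 0.02 m/s); the robot touches nothing.
It fails at once if one of the other loose things (bead bowl, mug, cork blocks, massage stick, jar) is shifted by more than 25 mm (distance of any of bowl, mug, cork1, cork2, stick, jar from where it was at the start of the episode above 0.025 m).
It also fails if it takes over 56 s, if anything falls off the work surface, if the arm or the gripper's body presses on something with over 40 N, if the wrist force passes 120 N, or if a joint passes its speed limit or range.

## Working session

There is one attempt and no reset: what is moved stays moved. The work goes in short steps, Python scripts to look and compute and a tool call to move; the robot and the scene stay as the last step left them, time stands still between calls to the robot, and variables do not carry over. Pictures are saved under pics/ and viewed, at most 10 in all, crops included, and the job is handed in when it is done.

Besides the shell and the picture viewer there is one more tool, called after "Emit:" in YAML: its name, and indented under it one key for each argument. step_arm: Moves the arm, as the interface text tells. Its arguments: {"type":"object","properties":{"rows":{"type":"array"},"newtons":{"type":"number"}},"required":["rows"]}

```bash
mkdir -p pics; ls; python3 - <<'E'
from station import arm
import cv2,pickle
s=arm.get_state();print(s)
for n in("scene","top"):
    f=arm.grab_frame(n);cv2.imwrite(f"pics/{n}0.png",f["color"]);pickle.dump(f,open(f"{n}0.pkl","wb"))
    print(n,{k:v for k,v in f.items() if k!="color"})
E
```

```text
pics
{'t': 0.0, 'q': array([ 1.62309203e+00,  3.59409307e-01,  1.10402508e-02, -3.51695976e-04,
       -1.22407205e+00, -2.88086682e-01]), 'qd': array([-5.64172037e-05,  1.57794391e-03,  2.51966227e-03, -2.58409316e-04,
       -2.02225891e-03, -1.30712751e-03]), 'joint_efforts': array([ 5.11237213e-04, -5.82718277e+01,  2.93062645e+01,  6.99768305e+00,
        7.06877807e-03, -1.49211683e-04]), 'eef_pos': array([0.15760034, 0.65578195, 0.19199984]), 'ee_rot': array([ 3.13992172e+00, -1.50370180e-04, -2.35910640e-01]), 'force': array([ 0.05521713,  0.43350231, -0.06883317]), 'moment': array([-0.02739757, -0.0006067 ,  0.05468171]), 'gripper_force': 0.0, 'width': 0.08753396293129967}
scene {'vfov': 44.90273542865002, 'cx': 286.5817555261916, 'cy': 211.50190613148703, 'rvec': array([ 1.06212929,  2.27203071, -1.16029532]), 'tvec': array([ 0.35778825, -0.24133992,  1.49965281])}
top {'vfov': 42.65757101566089, 'cx': 280.4695017558325, 'cy': 212.50091280101367, 'rvec': array([ 2.21117112, -2.14555894,  0.11025458]), 'tvec': array([0.05271904, 0.62074936, 1.09980749])}
```

View pics/scene0.png

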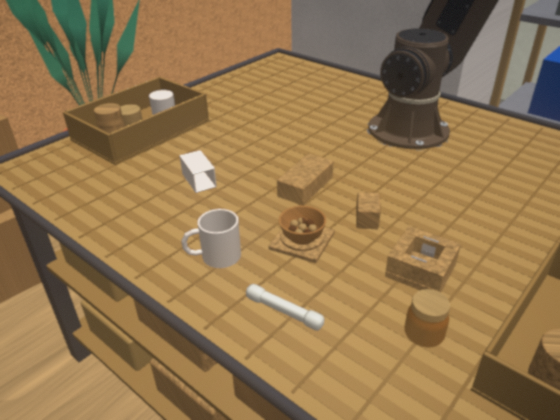

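View pics/top0.png

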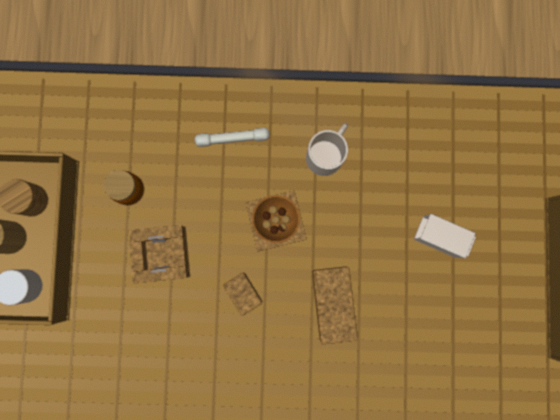

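The scene view has the beaker around (198,170), the mug at (218,238), the bowl at (302,228) and the holder at (422,258). In the top view the beaker is at (446,236) and the holder at (158,254) with its clips at (156,240) and (160,270). I'll zoom in on both to find which end of the beaker is open.

```bash
cat > h.py <<'E'
import cv2,pickle,numpy as np
def K(f):
    h=f["color"].shape[0];fl=h/2/np.tan(np.radians(f["vfov"])/2)
    return np.array([[fl,0,f["cx"]],[0,fl,f["cy"]],[0,0,1.]])
def w(f,uv,z):
    R=cv2.Rodrigues(f["rvec"])[0];c=-R.T@f["tvec"]
    uv=np.atleast_2d(np.array(uv,float));d=np.c_[uv,np.ones(len(uv))]@np.linalg.inv(K(f)).T@R
    return c+d*((z-c[2])/d[:,2])[:,None]
def px(f,P): return cv2.projectPoints(np.atleast_2d(np.array(P,float)),f["rvec"],f["tvec"],K(f),None)[0][:,0]
E
python3 - <<'E'
from h import *
T=pickle.load(open("top0.pkl","rb"));S=pickle.load(open("scene0.pkl","rb"))
def crop(f,x,y,w_,h_,k): return cv2.resize(f["color"][y:y+h_,x:x+w_],None,fx=k,fy=k,interpolation=cv2.INTER_CUBIC)
a=crop(T,405,205,80,60,5);b=crop(S,165,140,80,60,5);c=crop(T,118,215,80,75,5);d=crop(S,380,225,80,75,5)
cv2.imwrite("pics/crops.png",np.vstack([np.hstack([a,b]),np.hstack([c,d])])[:675])
im=np.vstack([np.hstack([a,b]),np.hstack([c,d])]);im=cv2.resize(im,None,fx=.88,fy=.88);cv2.imwrite("pics/crops.png",im);print(im.shape)
print(w(T,[[446,236],[158,254],[277,218],[328,153],[123,187],[243,294],[336,305],[232,137]],0.05))
# beaker blob in top
g=cv2.cvtColor(T["color"],cv2.COLOR_BGR2HSV);m=((g[...,1]<70)&(g[...,2]>90)).astype(np.uint8);m[:,:405]=0;m[:,485:]=0;m[:205]=0;m[265:]=0
r=cv2.minAreaRect(cv2.findNonZero(m));bp=cv2.boxPoints(r);print(r,bp,w(T,bp,.056))
E
```

```text
(594, 704, 3)
[[ 0.5788013  -0.26994731  0.05      ]
 [ 0.52436121  0.31846716  0.05      ]
 [ 0.60531063  0.07834652  0.05      ]
 [ 0.74412749 -0.02358319  0.05      ]
 [ 0.65966586  0.39729366  0.05      ]
 [ 0.44871584  0.14256271  0.05      ]
 [ 0.43211312 -0.04653334  0.05      ]
 [ 0.77155805  0.17709608  0.05      ]]
((445.3330993652344, 236.10655212402344), (56.932594299316406, 30.388458251953125), 23.749494552612305) [[413.15817 238.54958]
 [425.39676 210.73457]
 [477.50803 233.66353]
 [465.26944 261.47852]] [[ 0.57121753 -0.20079857  0.056     ]
 [ 0.62905548 -0.22557218  0.056     ]
 [ 0.58518729 -0.33268728  0.056     ]
 [ 0.52773517 -0.30745178  0.056     ]]
```

View pics/crops.png

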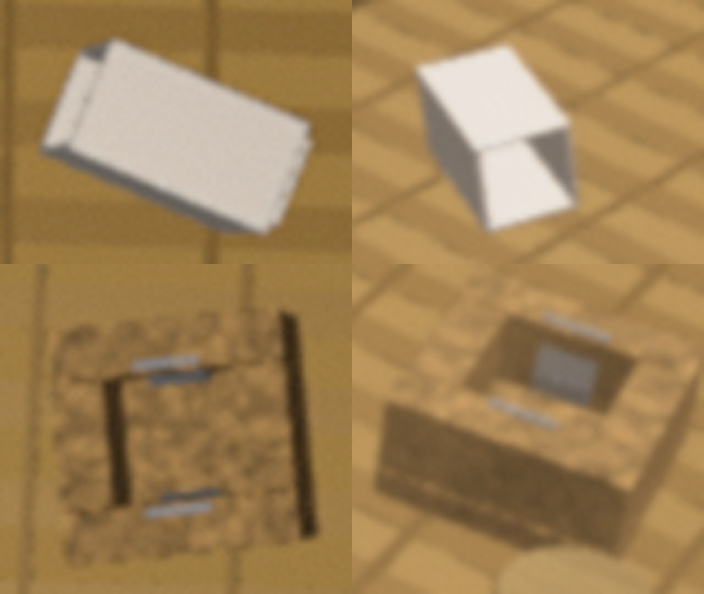

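```bash
python3 - <<'E'
from h import *
from scipy.optimize import minimize,least_squares
T=pickle.load(open("top0.pkl","rb"));S=pickle.load(open("scene0.pkl","rb"))
for f,c in((T,[[155.5,237.6],[158.8,270.8]]),(S,[[431.1,239.1],[418.9,258.6]])):
    p=w(f,c,.056);print(p.round(4),p.mean(0).round(4),np.linalg.norm(p[0]-p[1]),np.arctan2(*(p[0]-p[1])[[1,0]]))
print("top corners",[w(T,[[118+u/4.4,215+(v-264)/4.4]],.056)[0].round(4) for u,v in((55,328),(283,312),(298,535),(68,562))])
# beaker silhouettes
def mask(f,x,y):
    g=cv2.cvtColor(f["color"],cv2.COLOR_BGR2HSV);m=np.zeros(g.shape[:2],np.uint8);r=np.s_[y:y+60,x:x+80]
    m[r]=g[r][...,1]<95;return m
MS=[(T,mask(T,405,205)),(S,mask(S,165,140))]
B=np.array([[x,y,z] for x in(-.0475,.0525) for y in(-.028,.028) for z in(-.028,.028)]+[[x,y,z] for x in(-.0525,-.04) for y in(-.022,.022) for z in(-.022,.022)])
def iou(p,which):
    c,s=np.cos(p[2]),np.sin(p[2]);P=B@np.array([[c,-s,0],[s,c,0],[0,0,1]]).T+[p[0],p[1],.028];o=0
    for i in which:
        f,m=MS[i];k=np.zeros((m.shape[0]*4,m.shape[1]*4),np.uint8);h=cv2.convexHull(px(f,P).astype(np.float32))
        cv2.fillConvexPoly(k,((h+.5)*4*16).round().astype(np.int32),1,shift=4);k=cv2.resize(k.astype(np.float32),m.shape[::-1],interpolation=cv2.INTER_AREA)
        o-=np.minimum(k,m).sum()/np.maximum(k,m).sum()
    return o
for wh in([0],[1],[0,1]):
    r=minimize(iou,[.579,-.267,1.96],args=(wh,),method="Nelder-Mead",options=dict(initial_simplex=[[.579,-.267,1.96],[.589,-.267,1.96],[.579,-.257,1.96],[.579,-.267,2.06]]));print(wh,r.x.round(4),r.fun)
E
```

```text
[[0.5574 0.3239 0.056 ]
 [0.4905 0.3138 0.056 ]] [0.5239 0.3189 0.056 ] 0.0675623760255899 0.14949873680783804
[[0.4888 0.3165 0.056 ]
 [0.556  0.326  0.056 ]] [0.5224 0.3212 0.056 ] 0.06784372461885045 -3.0017688732621526
top corners [array([0.5722, 0.3754, 0.056 ]), array([0.5828, 0.2706, 0.056 ]), array([0.4805, 0.259 , 0.056 ]), array([0.4652, 0.3636, 0.056 ])]
[0] [ 0.5797 -0.274   1.1954] -0.974032461643219
[1] [ 0.5769 -0.2744  1.1877] -0.9661607146263123
[0, 1] [ 0.579  -0.2735  1.1869] -1.9101922512054443
```

Both cameras agree. The beaker's centre is (0.579,-0.2735), with its rim axis at yaw 1.19. The holder is near (0.5237,0.319), yaw about 0.125. I plan to grip the beaker near its foot, rotate it about its rim edge on the cart until it stands rim-down, then insert it. First I'll move over to it.

Emit:
step_arm:
  rows:
    - [0.362, -0.256, 0.06, -0.9, 0.0876]
    - [0.362, -0.256, 0.06, -0.9, 0.0876]
    - [0.362, -0.256, 0.06, -0.9, 0.0876]
    - [0.362, -0.256, 0.06, -0.9, 0.0876]
    - [0.362, -0.256, 0.06, -0.9, 0.0876]
    - [0.362, -0.256, 0.06, -0.9, 0.0876]
    - [0.362, -0.256, 0.06, -0.9, 0.0876]
    - [0.362, -0.256, 0.06, -0.9, 0.0876]
    - [0.362, -0.256, 0.06, -0.9, 0.0876]
    - [0.362, -0.256, 0.06, -0.9, 0.0876]
    - [0.442, -0.656, 0.06, -1.714, 0.0876]
    - [0.442, -0.656, 0.06, -1.714, 0.0876]
    - [0.442, -0.656, 0.06, -1.714, 0.0876]
    - [0.442, -0.656, 0.06, -1.714, 0.0876]
    - [0.442, -0.656, 0.06, -1.714, 0.0876]
    - [0.442, -0.656, 0.06, -1.714, 0.0876]
    - [0.442, -0.656, 0.06, -1.714, 0.0876]
    - [0.442, -0.656, 0.06, -1.714, 0.0876]
    - [0.442, -0.656, 0.06, -1.714, 0.0876]
    - [0.442, -0.656, 0.06, -1.714, 0.0876]

```text
t: 2.1
eef_pos: [0.5995, -0.0012, 0.2524]
ee_rot: [3.141, -0.0, -1.953]
force: [-0.5, 0.6, -0.1]
width: 0.0874
gripper_force: 0.0
```

Emit:
step_arm:
  rows:
    - [-0.031, -0.298, -0.04, 0, 0.0876]
    - [-0.031, -0.298, -0.04, 0, 0.0876]
    - [-0.031, -0.298, -0.04, 0, 0.0876]
    - [-0.031, -0.298, -0.04, 0, 0.0876]
    - [-0.031, -0.298, -0.04, 0, 0.0876]
    - [-0.031, -0.298, -0.04, 0, 0.0876]
    - [-0.031, -0.298, -0.04, 0, 0.0876]
    - [-0.031, -0.298, -0.09, 0, 0.0876]
    - [-0.031, -0.298, -0.13, 0, 0.0876]
    - [-0.031, -0.298, -0.155, 0, 0.0876]
    - [-0.031, -0.298, -0.155, 0, 0.0876]
    - [-0.031, -0.298, -0.155, 0, 0.0876]

```text
t: 3.3
eef_pos: [0.5695, -0.2967, 0.0985]
ee_rot: [3.141, -0.001, -1.948]
force: [-0.2, -0.0, 1.7]
width: 0.0877
gripper_force: 0.0
```

```bash
python3 - <<'E'
from station import arm
from h import *
o=[]
for n,x,y in(("top",380,180),("scene",140,100)):
    f=arm.grab_frame(n);o.append(cv2.resize(f["color"][y:y+120,x:x+130],None,fx=3,fy=3,interpolation=cv2.INTER_CUBIC))
cv2.imwrite("pics/a1.png",np.hstack(o))
E
```

```text
(no output)
```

View pics/a1.png

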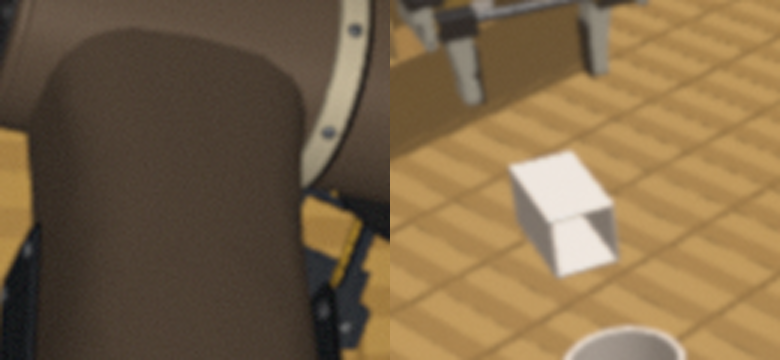

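The fingers straddle the line down to the foot end of the beaker. Going down and closing with a light grip.

Emit:
step_arm:
  rows:
    - [0, 0, -0.03, 0, 0.0876]
    - [0, 0, -0.055, 0, 0.0876]
    - [0, 0, -0.075, 0, 0.0876]
    - [0, 0, -0.087, 0, 0.0876]
    - [0, 0, -0.087, 0, 0.0876]
    - [0, 0, -0.087, 0, 0.05]
    - [0, 0, -0.087, 0, 0.05]
    - [0, 0, -0.087, 0, 0.05]
    - [0, 0, -0.087, 0, 0.05]
    - [0, 0, -0.087, 0, 0.05]
    - [0, 0, -0.087, 0, 0.05]
  newtons: 8

```text
t: 4.5
eef_pos: [0.5688, -0.2978, 0.0115]
ee_rot: [-3.141, -0.0, -1.95]
force: [-0.7, 0.4, 5.4]
width: 0.056
gripper_force: 8.0
```

The grip width is 56 mm, so the beaker is square in the pads. Next is the tipping arc about the rim edge, first 60°.

Emit:
step_arm:
  rows:
    - [0.001, 0.003, 0.0065, 0, 0.05]
    - [0.0024, 0.006, 0.013, 0, 0.05]
    - [0.004, 0.01, 0.019, 0, 0.05]
    - [0.0057, 0.0141, 0.025, 0, 0.05]
    - [0.0076, 0.019, 0.03, 0, 0.05]
    - [0.0096, 0.024, 0.035, 0, 0.05]
    - [0.0119, 0.0296, 0.0395, 0, 0.05]
    - [0.0142, 0.0354, 0.0435, 0, 0.05]
    - [0.0167, 0.0416, 0.0465, 0, 0.05]
    - [0.0192, 0.0479, 0.049, 0, 0.05]
    - [0.0218, 0.0545, 0.051, 0, 0.05]
    - [0.0245, 0.0612, 0.0527, 0, 0.05]
    - [0.0245, 0.0612, 0.0527, 0, 0.05]

```text
t: 5.8
eef_pos: [0.5938, -0.2357, 0.0639]
ee_rot: [-3.141, 0.0, -1.949]
force: [1.3, -0.9, -1.2]
width: 0.0559
gripper_force: 8.0
```

```bash
python3 - <<'E'
from station import arm
from h import *
f=arm.grab_frame("scene");x,y=130,70
cv2.imwrite("pics/a2.png",cv2.resize(f["color"][y:y+150,x:x+170],None,fx=4,fy=4,interpolation=cv2.INTER_CUBIC))
E
```

```text
(no output)
```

View pics/a2.png

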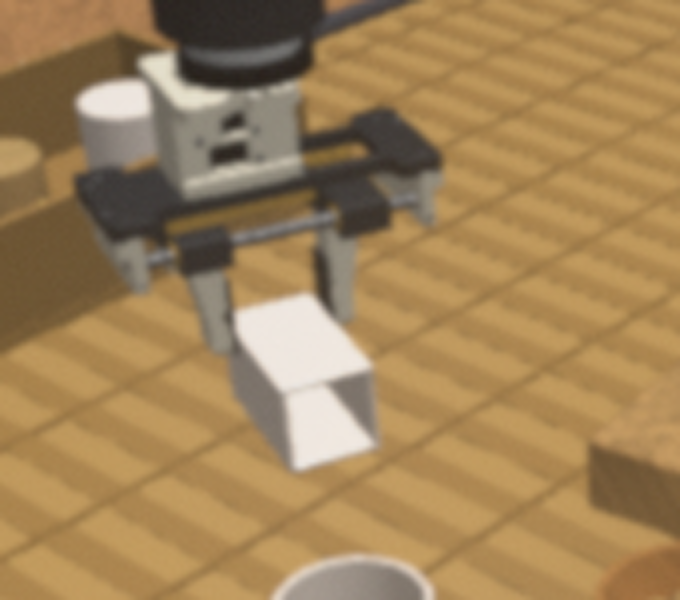

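The beaker was lifted horizontally without pivoting, because the pads hold too well at 8 N. It spans about (235,310) to (375,465) in the crop and is still level. I'll lower it back and retry the lift with the lightest grip.

Emit:
step_arm:
  rows:
    - [0, 0, -0.02, 0, 0.05]
    - [0, 0, -0.035, 0, 0.05]
    - [0, 0, -0.046, 0, 0.05]
    - [0, 0, -0.051, 0, 0.05]
    - [0, 0, -0.0525, 0, 0.05]
    - [0, 0, -0.0525, 0, 0.05]

```text
t: 6.45
eef_pos: [0.5935, -0.2367, 0.0115]
ee_rot: [-3.141, 0.0, -1.95]
force: [0.0, 0.8, -1.7]
width: 0.0556
gripper_force: 8.0
```

Emit:
step_arm:
  rows:
    - [0, 0, 0, 0, 0.05]
    - [0, 0, 0, 0, 0.05]
    - [0.0, 0.0, 0.0065, 0, 0.05]
    - [0.0024, 0.006, 0.013, 0, 0.05]
    - [0.004, 0.01, 0.019, 0, 0.05]
    - [0.0057, 0.0141, 0.025, 0, 0.05]
    - [0.0076, 0.019, 0.03, 0, 0.05]
    - [0.0076, 0.019, 0.03, 0, 0.05]
  newtons: 3

```text
t: 7.25
eef_pos: [0.6018, -0.2168, 0.0423]
ee_rot: [-3.14, 0.0, -1.949]
force: [1.5, -0.8, -2.1]
width: 0.0561
gripper_force: 3.0
```

```bash
python3 - <<'E'
from station import arm
from h import *
f=arm.grab_frame("scene");x,y=130,70
cv2.imwrite("pics/a3.png",cv2.resize(f["color"][y:y+150,x:x+170],None,fx=4,fy=4,interpolation=cv2.INTER_CUBIC))
E
```

```text
(no output)
```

View pics/a3.png

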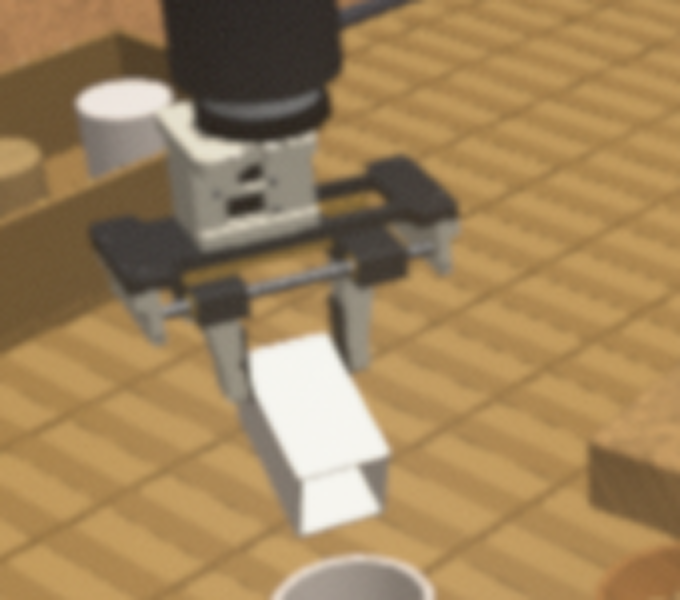

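At 3 N it pivots: the rim end has dropped to (340,500) in the crop and rests on the cart. Continuing the arc.

Emit:
step_arm:
  rows:
    - [0.002, 0.005, 0.005, 0, 0.05]
    - [0.0043, 0.0106, 0.0095, 0, 0.05]
    - [0.0066, 0.0164, 0.0135, 0, 0.05]
    - [0.0091, 0.0226, 0.0165, 0, 0.05]
    - [0.0116, 0.0289, 0.019, 0, 0.05]
    - [0.0142, 0.0355, 0.021, 0, 0.05]
    - [0.0169, 0.0422, 0.0227, 0, 0.05]
    - [0.0197, 0.049, 0.0235, 0, 0.05]
    - [0.0224, 0.0558, 0.0238, 0, 0.05]
    - [0.0251, 0.0626, 0.0234, 0, 0.05]
    - [0.0278, 0.0694, 0.0222, 0, 0.05]
    - [0.0305, 0.076, 0.0202, 0, 0.05]
    - [0.0332, 0.0826, 0.0182, 0, 0.05]
    - [0.0332, 0.0826, 0.0175, 0, 0.05]
    - [0.0332, 0.0826, 0.0175, 0, 0.05]

```text
t: 8.8
eef_pos: [0.6338, -0.1348, 0.0583]
ee_rot: [3.141, -0.0, -1.949]
force: [-0.3, -0.5, -2.3]
width: 0.056
gripper_force: 3.0
```

```bash
python3 - <<'E'
from station import arm
from h import *
f=arm.grab_frame("scene");x,y=130,90
cv2.imwrite("pics/a4.png",cv2.resize(f["color"][y:y+150,x:x+170],None,fx=4,fy=4,interpolation=cv2.INTER_CUBIC))
E
```

```text
(no output)
```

View pics/a4.png

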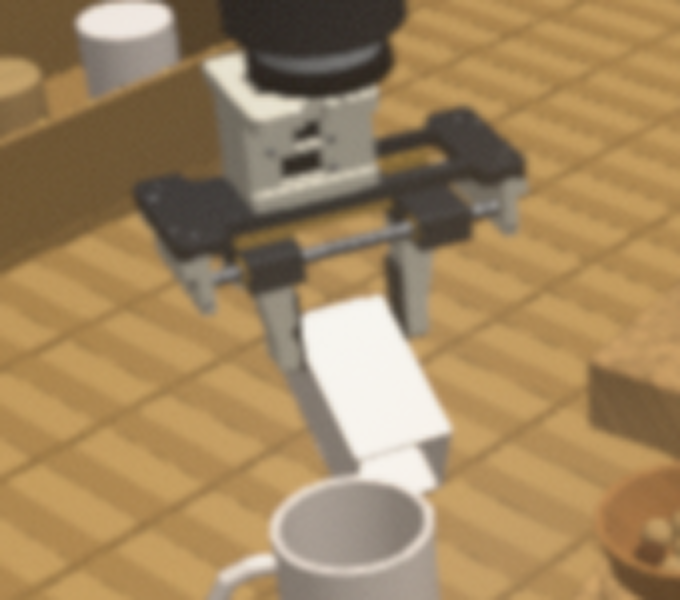

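It rotated only part of the way and the rim slid forward to (400,470) in the crop, beside the mug. I'll fit the actual tilt from its four visible top-face corners: (305,318), (382,297), (357,462) and (450,430).

```bash
cat > tilt.py <<'E'
from h import *
from scipy.optimize import least_squares
def tilt(f,foot2,rim2,tcp,yaw):
    "fit tilt about pad line, pivot's distance from rim and height above lower face; yaw = heading of rim"
    u=np.array([np.cos(yaw),np.sin(yaw),0]);v=np.array([-u[1],u[0],0]);g=np.array(tcp)+[0,0,.019]
    def pts(p):
        a,L,h,e=p;ax=np.cos(a)*u-np.array([0,0,np.sin(a)]);n=np.sin(a)*u+np.array([0,0,np.cos(a)])
        return np.array([g+v*(s*.028+e)+n*(.056-h)+ax*d for d in(L-.100,L) for s in(1,-1)])
    m=np.vstack([foot2,rim2]).astype(float)
    r=least_squares(lambda p:(px(f,pts(p))-m).ravel(),[.6,.079,.03,0]);print(np.degrees(r.x[0]).round(1),r.x[1:].round(4),"rms px",np.sqrt((r.fun**2).mean()).round(2))
E
python3 - <<'E'
from tilt import *
S=pickle.load(open("scene0.pkl","rb"))
q=lambda *c:[[130+x/4,90+y/4] for x,y in c]
for sw in(0,1):
    a,b=q((382,297),(305,318)),q((450,430),(357,462))
    if sw:a,b=a[::-1],b[::-1]
    tilt(S,a,b,[.6338,-.1348,.0583],1.19)
E
```

```text
30.9 [0.0179 0.1438 0.0388] rms px 0.78
51.8 [-0.0378  1.4454  0.4164] rms px 13.33
```

```bash
sed -i 's|lambda p:(px(f,pts(p))-m).ravel()|lambda p:np.r_[(px(f,pts(p))-m).ravel(),(p[1]-.079)/.003,(p[2]-.0305)/.003,p[3]/.001]|' tilt.py
python3 - <<'E'
from tilt import *
S=pickle.load(open("scene0.pkl","rb"))
q=lambda *c:[[130+x/4,90+y/4] for x,y in c]
for sw in(0,1):
    a,b=q((382,297),(305,318)),q((450,430),(357,462))
    if sw:a,b=a[::-1],b[::-1]
    tilt(S,a,b,[.6338,-.1348,.0583],1.19)
print(px(S,[[.6338,-.1348,.077]]))
E
```

```text
21.2 [0.0777 0.0297 0.0003] rms px 1.33
22.4 [0.0738 0.0345 0.0016] rms px 14.27
[[217.51842877 181.99178334]]
```

The tilt is only about 21° and the rim hangs in the air, so gravity stalled against pad friction. I'll lay it back down away from the mug and regrip nearer the foot and lower, which gives gravity about twice the lever.

Emit:
step_arm:
  rows:
    - [-0.015, -0.037, 0, 0, 0.05]
    - [-0.03, -0.075, -0.005, 0, 0.05]
    - [-0.03, -0.075, -0.015, 0, 0.05]
    - [-0.03, -0.075, -0.025, 0, 0.05]
    - [-0.03, -0.075, -0.035, 0, 0.05]
    - [-0.03, -0.075, -0.042, 0, 0.05]
    - [-0.03, -0.075, -0.046, 0, 0.05]
    - [-0.03, -0.075, -0.046, 0, 0.05]
    - [-0.03, -0.075, -0.046, 0, 0.0876]
    - [-0.03, -0.075, -0.046, 0, 0.0876]
    - [-0.03, -0.075, -0.046, 0, 0.0876]
    - [-0.03, -0.075, -0.046, 0, 0.0876]
    - [-0.035, -0.087, -0.046, 0, 0.0876]
    - [-0.035, -0.087, -0.046, 0, 0.0876]

```text
t: 10.25
eef_pos: [0.5983, -0.223, 0.0127]
ee_rot: [3.141, -0.0, -1.951]
force: [-0.3, -0.6, 0.6]
width: 0.0873
gripper_force: 0.0
```

```bash
python3 - <<'E'
from station import arm
from h import *
f=arm.grab_frame("scene");x,y=130,90
cv2.imwrite("pics/a5.png",cv2.resize(f["color"][y:y+150,x:x+170],None,fx=4,fy=4,interpolation=cv2.INTER_CUBIC))
E
```

```text
(no output)
```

View pics/a5.png

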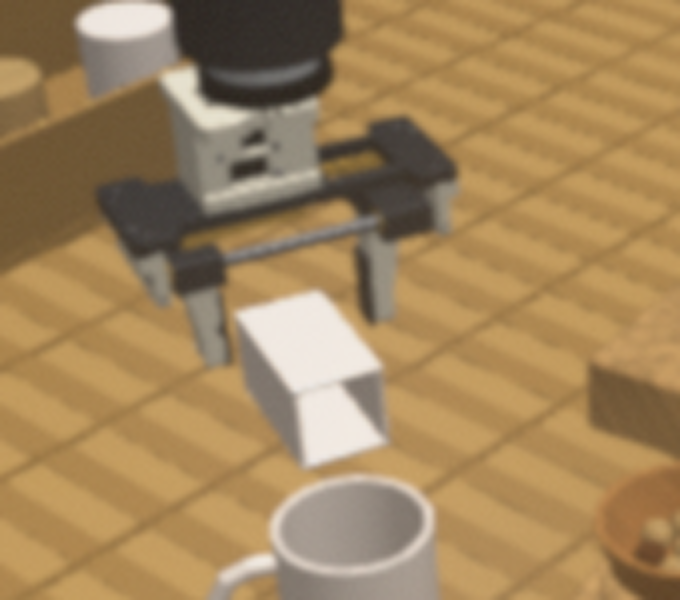

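The beaker lies flat again: foot-side top corners at (238,320) and (318,292), rim at (300,392) and (382,370) in the crop.

```bash
python3 - <<'E'
from h import *
S=pickle.load(open("scene0.pkl","rb"))
P=w(S,[[130+x/4,90+y/4] for x,y in((238,320),(318,292),(382,370),(300,392))],.056)
t=np.array([.5983,-.223,0]);u=np.array([.372,.928,0]);v=np.array([-.928,.372,0])
print(P.round(4),[((p-t)@u*1e3,(p-t)@v*1e3) for p in P])
E
```

```text
[[ 0.6182 -0.2506  0.056 ]
 [ 0.5653 -0.2377  0.056 ]
 [ 0.6021 -0.1442  0.056 ]
 [ 0.6479 -0.1637  0.056 ]] [(np.float64(-18.234684138306626), np.float64(-28.76590926530898)), (np.float64(-25.9418657723132), np.float64(25.198516394422093)), (np.float64(74.5514759026235), np.float64(25.788866946086305)), (np.float64(73.50536234005881), np.float64(-23.943776938935677))]
```

Emit:
step_arm:
  rows:
    - [-0.0048, -0.012, -0.0085, 0, 0.0876]
    - [-0.0048, -0.012, -0.0085, 0, 0.0876]
    - [-0.0048, -0.012, -0.0085, 0, 0.05]
    - [-0.0048, -0.012, -0.0085, 0, 0.05]
    - [-0.0048, -0.012, -0.0085, 0, 0.05]
    - [-0.0048, -0.012, -0.0085, 0, 0.05]
    - [-0.0048, -0.012, -0.0085, 0, 0.05]
    - [-0.0048, -0.012, -0.0085, 0, 0.05]
  newtons: 3

```text
t: 11.1
eef_pos: [0.5943, -0.2337, 0.0043]
ee_rot: [-3.141, 0.0, -1.95]
force: [0.4, 0.1, 0.8]
width: 0.0561
gripper_force: 3.0
```

Emit:
step_arm:
  rows:
    - [0, 0, 0.025, 0, 0.05]
    - [0, 0, 0.05, 0, 0.05]
    - [0, 0, 0.075, 0, 0.05]
    - [0, 0, 0.075, 0, 0.05]
    - [0, 0, 0.1, 0, 0.05]
    - [0, 0, 0.1, 0, 0.05]
    - [0, 0, 0.095, 0, 0.05]
    - [0, 0, 0.09, 0, 0.05]
    - [0, 0, 0.085, 0, 0.05]
    - [0, 0, 0.11, 0, 0.05]
    - [0, 0, 0.11, 0, 0.05]
    - [0, 0, 0.105, 0, 0.05]
    - [0, 0, 0.1, 0, 0.05]
    - [0, 0, 0.095, 0, 0.05]
    - [0, 0, 0.12, 0, 0.05]
    - [0, 0, 0.12, 0, 0.05]
    - [0, 0, 0.12, 0, 0.05]

```text
t: 12.8
eef_pos: [0.5942, -0.2338, 0.1237]
ee_rot: [-3.141, 0.0, -1.95]
force: [-0.1, -0.2, -2.8]
width: 0.0561
gripper_force: 3.0
```

```bash
python3 - <<'E'
from station import arm
from h import *
f=arm.grab_frame("scene");pickle.dump(f,open("s6.pkl","wb"));x,y=130,40
cv2.imwrite("pics/a6.png",cv2.resize(f["color"][y:y+150,x:x+170],None,fx=4,fy=4,interpolation=cv2.INTER_CUBIC))
E
```

```text
(no output)
```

View pics/a6.png

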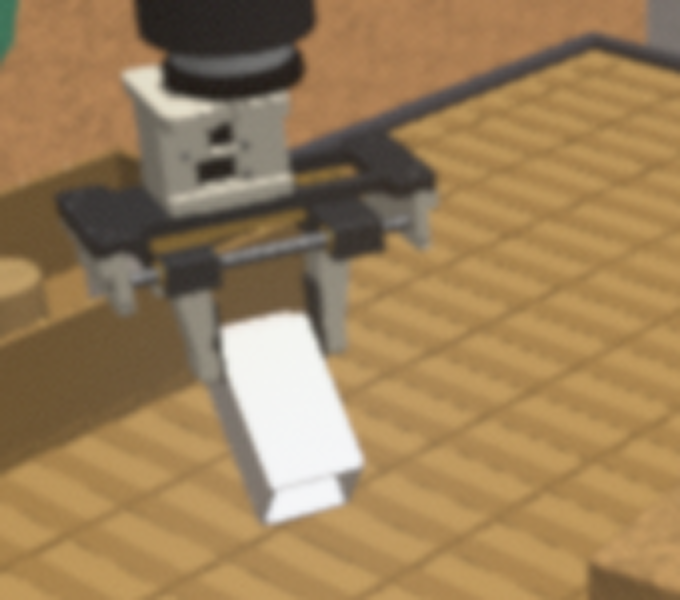

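Now it's tilted clearly further: foot corners (222,325) and (303,312), rim (268,490) and (362,463) in the crop. Fitting the angle.

```bash
sed -i 's/-.079)/-.089)/;s/-.0305)/-.023)/' tilt.py; python3 - <<'E'
from tilt import *
S=pickle.load(open("s6.pkl","rb"))
q=lambda *c:[[130+x/4,40+y/4] for x,y in c]
tilt(S,q((303,312),(222,325)),q((362,463),(268,490)),[.5942,-.2338,.1237],1.19)
tilt(S,q((303,312),(222,325)),q((362,463),(268,490)),[.5942,-.2338,.1237],1.22)
E
```

```text
35.1 [ 0.0784  0.0222 -0.0015] rms px 1.78
36.8 [ 0.0768  0.0232 -0.0017] rms px 2.03
```

Tilt is about 36°, and gravity stalls again. I'll lay it down once more, measure it precisely with the gripper out of the way, and grip only the last few mm by the foot.

Emit:
step_arm:
  rows:
    - [0, 0, -0.03, 0, 0.05]
    - [0, 0, -0.055, 0, 0.05]
    - [-0.003, -0.007, -0.075, 0, 0.05]
    - [-0.005, -0.012, -0.09, 0, 0.05]
    - [-0.007, -0.018, -0.102, 0, 0.05]
    - [-0.01, -0.024, -0.112, 0, 0.05]
    - [-0.01, -0.024, -0.118, 0, 0.05]
    - [-0.01, -0.024, -0.118, 0, 0.0876]
    - [-0.01, -0.024, -0.118, 0, 0.0876]
    - [-0.01, -0.024, -0.118, 0, 0.0876]
    - [-0.01, -0.024, -0.09, 0, 0.0876]
    - [-0.01, -0.024, -0.05, 0, 0.0876]
    - [-0.01, -0.024, 0, 0, 0.0876]
    - [-0.01, -0.024, 0, 0, 0.0876]

```text
t: 14.25
eef_pos: [0.5891, -0.2592, 0.1329]
ee_rot: [-3.128, 0.001, -1.948]
force: [1.6, 0.7, 0.3]
width: 0.0875
gripper_force: 0.0
```

```bash
cat > fit.py <<'E'
from h import *
from scipy.optimize import minimize
B=np.array([[x,y,z] for x in(-.0475,.0525) for y in(-.028,.028) for z in(-.028,.028)]+[[x,y,z] for x in(-.0525,-.04) for y in(-.022,.022) for z in(-.022,.022)])
def fit(f,p0):
    c0=px(f,[[p0[0],p0[1],.03]])[0].astype(int);g=cv2.cvtColor(f["color"],cv2.COLOR_BGR2HSV);m=np.zeros(g.shape[:2],np.uint8);r=np.s_[c0[1]-30:c0[1]+32,c0[0]-35:c0[0]+35];m[r]=g[r][...,1]<95
    n,l,st,ce=cv2.connectedComponentsWithStats(m);k0=1+np.argmax(st[1:,4]);m=(l==k0).astype(np.uint8)
    def cost(p):
        c,s=np.cos(p[2]),np.sin(p[2]);P=B@np.array([[c,-s,0],[s,c,0],[0,0,1]]).T+[p[0],p[1],.028]
        k=np.zeros((m.shape[0]*4,m.shape[1]*4),np.uint8);h=cv2.convexHull(px(f,P).astype(np.float32))
        cv2.fillConvexPoly(k,((h+.5)*64).round().astype(np.int32),1,shift=4);k=cv2.resize(k.astype(np.float32),m.shape[::-1],interpolation=cv2.INTER_AREA)
        return -np.minimum(k,m).sum()/np.maximum(k,m).sum()
    p0=np.array(p0);r=minimize(cost,p0,method="Nelder-Mead",options=dict(initial_simplex=p0+np.array([[0,0,0],[.015,0,0],[0,.015,0],[0,0,.1]])));return r.x,r.fun
E
python3 - <<'E'
from station import arm
from fit import *
s=arm.get_state();t=s["eef_pos"];print(t,s["t"])
f=arm.grab_frame("scene");pickle.dump(f,open("s7.pkl","wb"))
p,c=fit(f,[.61,-.2,1.19]);print(p.round(4),c)
u=np.array([np.cos(p[2]),np.sin(p[2])]);d=p[:2]-t[:2];print("centre ahead of tcp along u",d@u,"lateral",d@[-u[1],u[0]])
E
```

```text
[ 0.58913377 -0.25916164  0.13287031] 14.25
[ 0.5861 -0.2493  1.1862] -0.9662254452705383
centre ahead of tcp along u 0.007973243382195107 lateral 0.006508711396233133
```

Emit:
step_arm:
  rows:
    - [-0.0126, -0.0323, -0.03, 0, 0.0876]
    - [-0.0126, -0.0323, -0.06, 0, 0.0876]
    - [-0.0126, -0.0323, -0.09, 0, 0.0876]
    - [-0.0126, -0.0323, -0.11, 0, 0.0876]
    - [-0.0126, -0.0323, -0.121, 0, 0.0876]
    - [-0.0126, -0.0323, -0.121, 0, 0.0876]
    - [-0.0126, -0.0323, -0.121, 0, 0.05]
    - [-0.0126, -0.0323, -0.121, 0, 0.05]
    - [-0.0126, -0.0323, -0.121, 0, 0.05]
    - [-0.0126, -0.0323, -0.121, 0, 0.05]
    - [-0.0126, -0.0323, -0.121, 0, 0.05]
    - [-0.0126, -0.0323, -0.121, 0, 0.05]

```text
t: 15.5
eef_pos: [0.5717, -0.2903, 0.0038]
ee_rot: [-3.141, -0.0, -1.95]
force: [-1.4, 0.4, 5.0]
width: 0.0559
gripper_force: 3.0
```

Emit:
step_arm:
  rows:
    - [0, 0, 0.03, 0, 0.05]
    - [0, 0, 0.06, 0, 0.05]
    - [0, 0, 0.09, 0, 0.05]
    - [0, 0, 0.09, 0, 0.05]
    - [0, 0, 0.12, 0, 0.05]
    - [0, 0, 0.12, 0, 0.05]
    - [0, 0, 0.12, 0, 0.05]

```text
t: 16.2
eef_pos: [0.5716, -0.29, 0.1229]
ee_rot: [-3.141, 0.001, -1.95]
force: [-0.4, 1.0, -2.5]
width: 0.0564
gripper_force: 3.0
```

```bash
cat > auto.py <<'E'
from h import *
from scipy.optimize import minimize
def auto(f,tcp,yaw,L=.097,h=.022):
    "tilt by matching the bright upper face (and foot top) to the bright blob"
    u=np.array([np.cos(yaw),np.sin(yaw),0]);v=np.array([-u[1],u[0],0]);g=np.array(tcp)+[0,0,.019]
    c0=px(f,g)[0].astype(int);b=f["color"].min(2);m=np.zeros(b.shape,np.uint8);r=np.s_[max(c0[1]-30,0):c0[1]+60,c0[0]-40:c0[0]+45];m[r]=b[r]>195
    n,l,st,ce=cv2.connectedComponentsWithStats(m);k0=1+np.argmax(st[1:,4]);m=(l==k0).astype(np.uint8)
    def cost(p):
        a,L_,h_=p;ax=np.cos(a)*u-np.array([0,0,np.sin(a)]);n=np.sin(a)*u+np.array([0,0,np.cos(a)])
        P=np.array([g+v*s*.028+n*(.056-h_)+ax*d for d,s in((L_-.1,1),(L_-.1,-1),(L_,-1),(L_,1))])
        k=np.zeros((m.shape[0]*4,m.shape[1]*4),np.uint8);H=cv2.convexHull(px(f,P).astype(np.float32))
        cv2.fillConvexPoly(k,((H+.5)*64).round().astype(np.int32),1,shift=4);k=cv2.resize(k.astype(np.float32),m.shape[::-1],interpolation=cv2.INTER_AREA)
        return -np.minimum(k,m).sum()/np.maximum(k,m).sum()+((L_-L)/.02)**2*.02+((h_-h)/.01)**2*.02
    out=[]
    for a0 in(.2,.6,1.0,1.4):
        p0=np.array([a0,L,h]);q=minimize(cost,p0,method="Nelder-Mead",options=dict(initial_simplex=p0+np.array([[0,0,0],[.2,0,0],[0,.008,0],[0,0,.005]])));out.append((q.fun,np.degrees(q.x[0]).round(1),q.x[1:].round(4)))
    return st[k0],sorted(out,key=lambda o:o[0])
E
python3 - <<'E'
from station import arm
from auto import *
print(auto(pickle.load(open("s6.pkl","rb")),[.5942,-.2338,.1237],1.19,.085))
s=arm.get_state();f=arm.grab_frame("scene");pickle.dump(f,open("s8.pkl","wb"));print(auto(f,s["eef_pos"],1.19))
E
```

```text
(array([ 186,  119,   34,   51, 1089], dtype=int32), [(np.float64(-0.8243438218380086), np.float64(53.5), array([0.0691, 0.0275])), (np.float64(-0.824151339162181), np.float64(53.2), array([0.0699, 0.0275])), (np.float64(-0.8239928717567456), np.float64(51.6), array([0.0696, 0.0283])), (np.float64(-0.8235991376978613), np.float64(52.3), array([0.0707, 0.0279]))])
(array([187, 117,   8,   4,  11], dtype=int32), [(np.float64(-0.13016749160590746), np.float64(-24.7), array([0.1235, 0.0377])), (np.float64(-0.07009142721088576), np.float64(-20.4), array([0.0904, 0.0321])), (np.float64(0.0), np.float64(57.3), array([0.097, 0.022])), (np.float64(0.0), np.float64(80.2), array([0.097, 0.022]))])
```

```bash
python3 - <<'E'
from h import *
f=pickle.load(open("s8.pkl","rb"));g=cv2.cvtColor(f["color"],cv2.COLOR_BGR2HSV)
print(px(f,[[.5716,-.29,.142],[.5716,-.29,.04]]))
a=g[100:190:3,160:250:3]
for r in range(a.shape[0]): print(100+3*r,"".join("." if p[1]>95 else str(min(9,p[2]//26)) for p in a[r]))
E
```

```text
[[189.08350347 125.90627064]
 [193.99006351 162.74298357]]
100 322112.......355..............
103 533443.......255..............
106 554554.......255..............
109 554553.......255..............
112 ...554.......245..............
115 ...452...4666345..............
118 ...4544778888744..............
121 ...455688777775...............
124 ....44477777776...............
127 .....4477777777...............
130 .....4477777777...............
133 ......4677777776..............
136 ......4577777777..............
139 ......5477777777..............
142 ......5467777777..............
145 .......4677777776.............
148 .......4577777777.............
151 .......5477777777.............
154 ........467777777.............
157 ........457777776.............
160 ........557777................
163 ..............................
166 ..............................
169 ..............................
172 ..............................
175 ..............................
178 ..............................
181 ..............................
184 ..............................
187 ..............................
```

It's much steeper now: the face runs from row 118 to 160 nearly vertically, with the foot end bright at the top. Refitting with a lower brightness threshold.

```bash
sed -i 's/>195/>150/' auto.py; python3 - <<'E'
from auto import *
f=pickle.load(open("s8.pkl","rb"));print(auto(f,[.5716,-.29,.1229],1.19))
def P(a,L=.097,h=.022):
    a=np.radians(a);u=np.array([np.cos(1.19),np.sin(1.19),0]);v=np.array([-u[1],u[0],0]);g=np.array([.5716,-.29,.1419]);ax=np.cos(a)*u-np.array([0,0,np.sin(a)]);n=np.sin(a)*u+np.array([0,0,np.cos(a)])
    return px(f,[g+v*s*.028+n*k+ax*d for d,s,k in((L-.1,1,.056-h),(L-.1,-1,.056-h),(L,-1,.056-h),(L,1,.056-h))]).round(0).tolist()
for a in(50,60,70,80,90):print(a,P(a))
E
```

```text
(array([179, 115,  31,  47, 974], dtype=int32), [(np.float64(-0.8760227872693543), np.float64(67.6), array([0.0787, 0.0321])), (np.float64(-0.8757038910145496), np.float64(67.4), array([0.0783, 0.032 ])), (np.float64(-0.8756317277314828), np.float64(67.5), array([0.0783, 0.0319])), (np.float64(-0.875418288912504), np.float64(67.4), array([0.0784, 0.032 ]))])
50 [[203.0, 118.0], [180.0, 123.0], [193.0, 164.0], [216.0, 158.0]]
60 [[203.0, 120.0], [181.0, 126.0], [192.0, 168.0], [215.0, 162.0]]
70 [[204.0, 123.0], [181.0, 128.0], [191.0, 170.0], [213.0, 164.0]]
80 [[205.0, 125.0], [182.0, 131.0], [189.0, 171.0], [211.0, 165.0]]
90 [[205.0, 128.0], [182.0, 133.0], [188.0, 170.0], [209.0, 164.0]]
```

The left edge slope and face length point to roughly 80–90°, nearly upright. I'll lower it until the rim meets the cart, so the flat contact squares it up.

Emit:
step_arm:
  rows:
    - [0, 0, -0.015, 0, 0.05]
    - [0, 0, -0.025, 0, 0.05]
    - [0, 0, -0.032, 0, 0.05]
    - [0, 0, -0.035, 0, 0.05]
    - [0, 0, -0.038, 0, 0.05]
    - [0, 0, -0.041, 0, 0.05]
    - [0, 0, -0.044, 0, 0.05]
    - [0, 0, -0.044, 0, 0.05]

```text
t: 17.05
eef_pos: [0.5714, -0.2901, 0.0789]
ee_rot: [3.141, 0.0, -1.95]
force: [0.1, 0.3, -3.6]
width: 0.0559
gripper_force: 3.0
```

Emit:
step_arm:
  rows:
    - [0, 0, -0.002, 0, 0.05]
    - [0, 0, -0.004, 0, 0.05]
    - [0, 0, -0.006, 0, 0.05]
    - [0, 0, -0.006, 0, 0.05]

```text
t: 17.45
eef_pos: [0.5714, -0.2901, 0.0728]
ee_rot: [3.141, -0.0, -1.95]
force: [-0.4, -0.3, -2.3]
width: 0.0561
gripper_force: 3.0
```

Emit:
step_arm:
  rows:
    - [0, 0, -0.002, 0, 0.05]
    - [0, 0, -0.003, 0, 0.05]
    - [0, 0, -0.003, 0, 0.05]

```text
t: 17.75
eef_pos: [0.5719, -0.2904, 0.0708]
ee_rot: [-3.141, -0.0, -1.95]
force: [-0.2, -0.0, 3.2]
width: 0.056
gripper_force: 3.0
```

Emit:
step_arm:
  rows:
    - [0, 0, -0.002, 0, 0.05]
    - [0, 0, -0.003, 0, 0.05]
    - [0, 0, -0.003, 0, 0.05]

```text
t: 18.05
eef_pos: [0.5716, -0.2902, 0.0673]
ee_rot: [-3.141, -0.0, -1.95]
force: [-0.8, -0.7, 3.6]
width: 0.0563
gripper_force: 3.0
```

The rim is in contact at TCP z≈0.071 and pressing at 3–4 N. I'll use one look to check that it's upright.

```bash
python3 - <<'E'
from station import arm
from h import *
f=arm.grab_frame("scene");pickle.dump(f,open("s9.pkl","wb"));t=arm.get_state()["eef_pos"]
# upright model: rim on table, front(+u) face at 28 mm ahead of centre
u=np.array([np.cos(1.19),np.sin(1.19),0]);v=np.array([-u[1],u[0],0]);c=np.array([t[0],t[1],0])+u*.006
im=f["color"].copy();k=5;x,y=150,100
im=cv2.resize(im[y:y+110,x:x+110],None,fx=k,fy=k,interpolation=cv2.INTER_CUBIC)
for z in(0,.1):
    P=((px(f,[c+u*a*.028+v*b*.028+[0,0,z] for a,b in((1,1),(1,-1),(-1,-1),(-1,1))])-[x-.5,y-.5])*k).astype(np.int32);cv2.polylines(im,[P],True,(0,0,255),1)
cv2.imwrite("pics/a7.png",im)
E
```

```text
(no output)
```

View pics/a7.png

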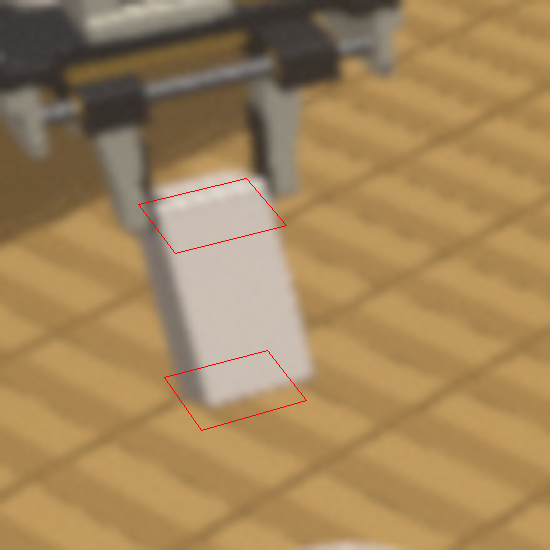

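```bash
cat > t2.py <<'E'
from h import *
from scipy.optimize import least_squares
S=pickle.load(open("s9.pkl","rb"));yaw=1.19
m=np.array([[150-.5+x/5,100-.5+y/5] for x,y in((160,212),(268,192),(313,375),(207,405))])
u=np.array([np.cos(yaw),np.sin(yaw),0]);v=np.array([-u[1],u[0],0])
# unknown: tilt, along-u position, lateral, with the lowest back edge on the table
def pts(p):
    a,s,e=p;ax=np.cos(a)*u-np.array([0,0,np.sin(a)]);n=np.sin(a)*u+np.array([0,0,np.cos(a)])
    O=np.array([.5716,-.2902,0])+u*s+v*e   # lower rim edge
    return np.array([O+n*.056-ax*d+v*k*.028 for d,k in((.1,-1),(.1,1),(0,1),(0,-1))])
for mm in(m,m[[1,0,3,2]]):
    r=least_squares(lambda p:(px(S,pts(p))-mm).ravel(),[1.4,0,0]);print(np.degrees(r.x[0]),r.x[1:],np.abs(r.fun).max())
E
python3 t2.py
```

```text
74.80943812710531 [-0.01629763  0.001981  ] 1.3595339357742944
85.66970486573832 [-0.04524427  0.0077635 ] 23.68703948689165
```

It stands at about 75°, past its balance point and leaning on its back rim edge. Moving the grip forward (+u) while it presses should bring it upright, and then I release.

Emit:
step_arm:
  rows:
    - [0.0015, 0.0037, 0, 0, 0.05]
    - [0.003, 0.0075, 0, 0, 0.05]
    - [0.0045, 0.011, 0, 0, 0.05]
    - [0.006, 0.015, 0, 0, 0.05]
    - [0.0075, 0.0185, 0, 0, 0.05]
    - [0.009, 0.022, -0.001, 0, 0.05]
    - [0.01, 0.0245, -0.001, 0, 0.05]
    - [0.01, 0.0245, -0.001, 0, 0.05]

```text
t: 18.9
eef_pos: [0.5818, -0.2653, 0.0661]
ee_rot: [3.142, 0.0, -1.949]
force: [0.3, 0.2, -1.7]
width: 0.0562
gripper_force: 3.0
```

```bash
cat > up.py <<'E'
from h import *
from scipy.optimize import minimize
from station import arm
import sys
# bright/grey silhouette of standing/leaning beaker: fit tilt, edge position, lateral, yaw
def run(f,tcp,yaw,a0=1.45,s0=-.025,dump=None):
    B=np.array([[d,n,k] for d in(0,.1) for n in(0,.056) for k in(-.028,.028)]+[[.105,n,k] for n in(.006,.05) for k in(-.022,.022)])
    t=np.array([tcp[0],tcp[1],0])
    def P(p):
        u=np.array([np.cos(p[3]),np.sin(p[3]),0]);v=np.array([-u[1],u[0],0]);a=p[0]
        ax=np.cos(a)*u-np.array([0,0,np.sin(a)]);n=np.sin(a)*u+np.array([0,0,np.cos(a)])
        dz=max(0,np.cos(a)*-.056) # past vertical: front edge is lowest
        return t+u*p[1]+v*p[2]+[0,0,dz]+B@np.array([-ax,n,v])
    p0=np.array([a0,s0,0,yaw]);c=px(f,P(p0));lo=c.min(0).astype(int)-12;hi=c.max(0).astype(int)+12
    g=cv2.cvtColor(f["color"],cv2.COLOR_BGR2HSV);m=np.zeros(g.shape[:2],np.uint8);r=np.s_[lo[1]:hi[1],lo[0]:hi[0]]
    m[r]=(g[r][...,1]<75)&(g[r][...,2]>95)
    m=cv2.morphologyEx(m,cv2.MORPH_OPEN,np.ones((9,9),np.uint8))
    def cost(p):
        k=np.zeros((m.shape[0]*4,m.shape[1]*4),np.uint8);H=cv2.convexHull(px(f,P(p)).astype(np.float32))
        cv2.fillConvexPoly(k,((H+.5)*64).round().astype(np.int32),1,shift=4);k=cv2.resize(k.astype(np.float32),m.shape[::-1],interpolation=cv2.INTER_AREA)
        return -np.minimum(k,m).sum()/np.maximum(k,m).sum()+((p[3]-yaw)/.3)**2*.02
    q=minimize(cost,p0,method="Nelder-Mead",options=dict(maxiter=600,initial_simplex=p0+np.vstack([np.zeros(4),np.diag([.15,.01,.006,.08])])))
    return q.fun,np.degrees(q.x[0]).round(1),q.x[1:].round(4),m.sum(),(t+q.x[1]*np.array([np.cos(q.x[3]),np.sin(q.x[3]),0])+.028*np.array([np.cos(q.x[3]),np.sin(q.x[3]),0])+q.x[2]*np.array([-np.sin(q.x[3]),np.cos(q.x[3]),0]))[:2].round(4)
E
python3 - <<'E'
from up import *
print(run(pickle.load(open("s9.pkl","rb")),[.5716,-.2902],1.19,1.3,-.016))
s=arm.get_state();f=arm.grab_frame("scene");pickle.dump(f,open("s10.pkl","wb"));print(s["eef_pos"]);print(run(f,s["eef_pos"],1.19))
E
```

```text
(np.float64(-0.944610959584486), np.float64(64.2), array([1.0000e-04, 1.4000e-03, 1.1402e+00]), np.uint64(1187), array([ 0.5821, -0.2641]))
[ 0.58178761 -0.26529239  0.06605627]
(np.float64(-0.9498212449276708), np.float64(70.8), array([-1.2400e-02,  4.0000e-04,  1.1023e+00]), np.uint64(1208), array([ 0.5884, -0.2512]))
```

Progress of about 7°. I'll drag again with slightly more press.

Emit:
step_arm:
  rows:
    - [0, 0, -0.002, 0, 0.05]
    - [0.0015, 0.0037, -0.003, 0, 0.05]
    - [0.003, 0.0075, -0.004, 0, 0.05]
    - [0.0045, 0.011, -0.005, 0, 0.05]
    - [0.006, 0.015, -0.005, 0, 0.05]
    - [0.0075, 0.0185, -0.006, 0, 0.05]
    - [0.009, 0.022, -0.006, 0, 0.05]
    - [0.0105, 0.026, -0.007, 0, 0.05]
    - [0.0105, 0.026, -0.007, 0, 0.05]

```text
t: 19.85
eef_pos: [0.5923, -0.2392, 0.0589]
ee_rot: [3.141, 0.0, -1.949]
force: [-0.5, -0.4, -1.8]
width: 0.0557
gripper_force: 3.0
```

```bash
python3 - <<'E'
from up import *
s=arm.get_state();f=arm.grab_frame("scene");pickle.dump(f,open("s11.pkl","wb"));print(s["eef_pos"]);print(run(f,s["eef_pos"],1.19))
g=cv2.cvtColor(f["color"],cv2.COLOR_BGR2HSV);c=px(f,s["eef_pos"])[0].astype(int);a=g[c[1]-26:c[1]+44:2,c[0]-24:c[0]+30:2];print(c)
for r in range(a.shape[0]): print(c[1]-26+2*r,"".join("." if p[1]>95 else str(min(9,p[2]//26)) for p in a[r]))
E
```

```text
[ 0.59229159 -0.23916505  0.05891694]
(np.float64(-0.9318886905679474), np.float64(91.2), array([-4.5300e-02,  6.0000e-04,  1.1098e+00]), np.uint64(1217), array([ 0.5841, -0.2544]))
[200 166]
140 33455............2455......
142 .55554...778887..2455......
144 .455547888999987.2455......
146 .55554899999999873355......
148 ..5554799999988886355......
150 ..5553589888778888555......
152 ..55545777788877665........
154 ..55555888876666666........
156 ...5554666666666666........
158 ...5553566666666666........
160 ....544566666666666........
162 .....44566666666666........
164 .....545666666666666.......
166 .....544666666666666.......
168 .....544666666666666.......
170 .....544566666666666.......
172 .....544566666666666.......
174 ......44566666666666.......
176 ......44566666666666.......
178 ......54466666666666.......
180 ......544666666666666......
182 ......644566666666666......
184 .......54566666666666......
186 ........5566666666667......
188 .........566666666.........
190 .........66666.............
192 ..........6................
194 ...........................
196 ...........................
198 ...........................
200 ...........................
202 ...........................
204 ...........................
206 ...........................
208 ....................7777...
```

The foot's top is now visible and bright around rows 144–150, with a fitted tilt of 91°: it stands upright. Releasing, backing up and re-measuring.

Emit:
step_arm:
  rows:
    - [0, 0, 0, 0, 0.058]
    - [0, 0, 0, 0, 0.0876]
    - [0, 0, 0, 0, 0.0876]
    - [0, 0, 0, 0, 0.0876]
    - [0, 0, 0.04, 0, 0.0876]
    - [0, 0, 0.08, 0, 0.0876]
    - [0, 0, 0.12, 0, 0.0876]
    - [-0.03, 0, 0.16, 0, 0.0876]
    - [-0.03, 0, 0.16, 0, 0.0876]

```text
t: 20.8
eef_pos: [0.563, -0.2409, 0.2265]
ee_rot: [-3.132, 0.001, -1.95]
force: [0.6, -0.4, 0.8]
width: 0.0874
gripper_force: 0.0
```

```bash
python3 - <<'E'
from up import *
s=arm.get_state();f=arm.grab_frame("scene");pickle.dump(f,open("s12.pkl","wb"));print(s["eef_pos"])
for y in(1.10,1.19,1.28):print(run(f,[.5923,-.2392],y,1.57,-.045))
g=cv2.cvtColor(f["color"],cv2.COLOR_BGR2HSV);c=[200,166];a=g[c[1]-26:c[1]+34:2,c[0]-24:c[0]+30:2]
for r in range(a.shape[0]): print(c[1]-26+2*r,"".join("." if p[1]>95 else str(min(9,p[2]//26)) for p in a[r]))
E
```

```text
[ 0.56296278 -0.24085409  0.22647588]
(np.float64(-0.9541251340876044), np.float64(96.8), array([-0.0383, -0.0012,  1.097 ]), np.uint64(1239), array([ 0.5886, -0.2489]))
(np.float64(-0.9519755420990297), np.float64(97.7), array([-0.0385, -0.0013,  1.1087]), np.uint64(1239), array([ 0.5888, -0.2492]))
(np.float64(-0.9468410911130322), np.float64(97.5), array([-0.0386, -0.0012,  1.1084]), np.uint64(1239), array([ 0.5886, -0.2492]))
140 ...........................
142 .............7.............
144 .........7888987...........
146 .....688899999987..........
148 ....77899999999987.........
150 ....787899999998886........
152 ....578899988877788........
154 ....558788777888877........
156 ....546888888776666........
158 .....44687766666666........
160 .....444565666666666.......
162 .....444566666666666.......
164 .....544566566666666.......
166 .....544566666666666.......
168 .....544566666666666.......
170 ......44556666666666.......
172 ......44556666666666.......
174 ......44456666666666.......
176 ......54456666666666.......
178 ......54456666666666.......
180 ......544566666666666......
182 ......644566666666666......
184 .......54566666666666......
186 ........4556666666666......
188 ........555666666666.......
190 .........55666666..........
192 ..........566..............
194 ...........................
196 ...........................
198 ...........................
```

It stands free on its rim, foot up. Fitting the position with the tilt fixed at 90°.

```bash
python3 - <<'E'
from h import *
from scipy.optimize import minimize
f=pickle.load(open("s12.pkl","rb"));g=cv2.cvtColor(f["color"],cv2.COLOR_BGR2HSV)
m=np.zeros(g.shape[:2],np.uint8);r=np.s_[136:200,168:235]
B=np.array([[x,y,z] for x in(-.028,.028) for y in(-.028,.028) for z in(0,.1)]+[[x,y,.105] for x in(-.022,.022) for y in(-.022,.022)])
for th in(80,95,110):
    m[:]=0;m[r]=g[r][...,1]<th
    l=cv2.connectedComponentsWithStats(m);mm=(l[1]==1+np.argmax(l[2][1:,4])).astype(np.uint8)
    def cost(p):
        c,s=np.cos(p[2]),np.sin(p[2]);P=B@np.array([[c,-s,0],[s,c,0],[0,0,1]]).T+[p[0],p[1],0]
        k=np.zeros((mm.shape[0]*4,mm.shape[1]*4),np.uint8);H=cv2.convexHull(px(f,P).astype(np.float32))
        cv2.fillConvexPoly(k,((H+.5)*64).round().astype(np.int32),1,shift=4);k=cv2.resize(k.astype(np.float32),mm.shape[::-1],interpolation=cv2.INTER_AREA)
        return -np.minimum(k,mm).sum()/np.maximum(k,mm).sum()
    p0=np.array([.588,-.249,1.15]);q=minimize(cost,p0,method="Nelder-Mead",options=dict(initial_simplex=p0+np.array([[0,0,0],[.01,0,0],[0,.01,0],[0,0,.1]])));p=q.x
    d=np.array([.5923,-.2392])-p[:2];u=np.array([np.cos(1.19),np.sin(1.19)]);print(th,p.round(4),q.fun,"old tcp rel centre: u",d@u,"v",d@[-u[1],u[0]])
E
```

```text
80 [ 0.5883 -0.2474  1.1452] -0.9645669460296631 old tcp rel centre: u 0.009085672732827899 v -0.000684780040488765
95 [ 0.5883 -0.2476  1.1811] -0.9716657400131226 old tcp rel centre: u 0.009259816873545554 v -0.000577255508305608
110 [ 0.5884 -0.2471  1.2408] -0.9647626280784607 old tcp rel centre: u 0.00876852977542933 v -0.0006368987167516173
```

Emit:
step_arm:
  rows:
    - [0.0265, -0.008, -0.03, 0, 0.0876]
    - [0.0265, -0.008, -0.07, 0, 0.0876]
    - [0.0265, -0.008, -0.07, 0, 0.0876]
    - [0.0265, -0.008, -0.1, 0, 0.0876]
    - [0.0265, -0.008, -0.13, 0, 0.0876]
    - [0.0265, -0.008, -0.15, 0, 0.0876]
    - [0.0265, -0.008, -0.157, 0, 0.0876]
    - [0.0265, -0.008, -0.157, 0, 0.0876]
    - [0.0265, -0.008, -0.157, 0, 0.05]
    - [0.0265, -0.008, -0.157, 0, 0.05]
    - [0.0265, -0.008, -0.157, 0, 0.05]
    - [0.0265, -0.008, -0.157, 0, 0.05]
    - [0.0265, -0.008, -0.157, 0, 0.05]
    - [0.0265, -0.008, -0.157, 0, 0.05]
  newtons: 40

```text
t: 22.25
eef_pos: [0.5888, -0.2478, 0.0627]
ee_rot: [-3.141, 0.0, -1.95]
force: [-1.4, 0.5, 3.7]
width: 0.0551
gripper_force: 40.0
```

Emit:
step_arm:
  rows:
    - [0, 0, 0.03, 0, 0.05]
    - [0, 0, 0.07, 0, 0.05]
    - [0, 0, 0.11, 0, 0.05]
    - [0, 0.03, 0.13, 0, 0.05]
    - [-0.005, 0.07, 0.13, 0.05, 0.05]
    - [-0.01, 0.11, 0.13, 0.1, 0.05]
    - [-0.015, 0.15, 0.13, 0.15, 0.05]
    - [-0.02, 0.19, 0.13, 0.2, 0.05]
    - [-0.025, 0.23, 0.13, 0.25, 0.05]
    - [-0.03, 0.27, 0.13, 0.3, 0.05]
    - [-0.035, 0.31, 0.13, 0.35, 0.05]
    - [-0.04, 0.35, 0.13, 0.4, 0.05]
    - [-0.045, 0.39, 0.13, 0.45, 0.05]
    - [-0.05, 0.43, 0.13, 0.5, 0.05]
    - [-0.055, 0.47, 0.13, 0.5, 0.05]
    - [-0.06, 0.51, 0.13, 0.5, 0.05]
    - [-0.063, 0.54, 0.13, 0.5, 0.05]
    - [-0.065, 0.56, 0.13, 0.5, 0.05]
    - [-0.065, 0.567, 0.13, 0.5, 0.05]
    - [-0.065, 0.567, 0.13, 0.5, 0.05]

```text
t: 24.25
eef_pos: [0.5233, 0.3196, 0.1915]
ee_rot: [3.141, -0.001, -1.449]
force: [-0.1, -0.7, -1.9]
width: 0.055
gripper_force: 40.0
```

```bash
python3 - <<'E'
from station import arm
from h import *
from scipy.optimize import least_squares
s=arm.get_state();f=arm.grab_frame("scene");pickle.dump(f,open("s13.pkl","wb"));t=s["eef_pos"];print(t,s["ee_rot"])
# beaker in hand: rows map around
c=px(f,[[t[0],t[1],t[2]-.01]])[0].astype(int);print(c)
g=cv2.cvtColor(f["color"],cv2.COLOR_BGR2HSV);a=g[c[1]-30:c[1]+60:2,c[0]-34:c[0]+40:2]
for r in range(a.shape[0]): print(c[1]-30+2*r,"".join("." if p[1]>95 else str(min(9,p[2]//26)) for p in a[r]))
y=s["ee_rot"][2]+np.pi
u=np.array([np.cos(y),np.sin(y),0]);v=np.array([-u[1],u[0],0])
for nm,z in(("rim",t[2]-.062),("shoulder",t[2]+.038)):
    print(nm,px(f,[np.array([t[0],t[1],z])+u*i*.028+v*j*.028 for i,j in((1,1),(1,-1),(-1,-1),(-1,1))]).round(1).tolist())
E
```

```text
[0.5233061  0.31956154 0.19150241] [ 3.14057643e+00 -7.32939429e-04 -1.44904864e+00]
[434 194]
164 ..............44444444444445.........
166 ..............44444444544456.........
168 ............664444445676556887.......
170 ............8744444458888888888......
172 ...........88644444458888888888......
174 ..........787544444468888888886......
176 ..........677544444468888888866......
178 ..........555444444456688888766......
180 ..........44444444457776678866.......
182 ..........44444444456788888666.......
184 .........544444444454556777666.......
186 .........544444444444444556666.......
188 .........54444444444444455666........
190 .........54444444444444455666........
192 .........54444444445555555666........
194 ........544444445454544556666........
196 ........54444544455554455666.........
198 ........54444544454545555666.........
200 ........55554544555555555666.........
202 ........54455555455455556666.........
204 ........5444445555555555666..........
206 .......54454554555555555666..........
208 .......55545555555555555666..........
210 .......55555555555555556666........
[... 327 characters left out ...]
...........
228 ................555556...............
230 ...................55................
232 .....................................
234 .....................................
236 ............66.......................
238 ............56666....................
240 ...............5566..................
242 ..................56.................
244 ...........4444......................
246 ...........4444444...................
248 ...........4444444...................
250 ...........4444444...................
252 ...........4444444...................
rim [[450.2, 215.1], [439.8, 230.9], [410.0, 220.7], [421.3, 205.7]]
shoulder [[460.6, 168.8], [450.0, 183.6], [417.9, 174.1], [429.6, 160.0]]
```

The beaker hangs upright in the grip: rim corners at about (438,230) and (411,221) agree with the model to ~1 px. Lowering into the pocket mouth gently.

Emit:
step_arm:
  rows:
    - [0, 0, -0.03, 0, 0.05]
    - [0, 0, -0.055, 0, 0.05]
    - [0, 0, -0.066, 0, 0.05]
    - [0, 0, -0.069, 0, 0.05]
    - [0, 0, -0.072, 0, 0.05]
    - [0, 0, -0.075, 0, 0.05]
    - [0, 0, -0.077, 0, 0.05]
    - [0, 0, -0.077, 0, 0.05]

```text
t: 25.1
eef_pos: [0.5237, 0.3194, 0.1155]
ee_rot: [-3.141, 0.0, -1.45]
force: [-0.1, 0.4, -2.2]
width: 0.0547
gripper_force: 40.0
```

Emit:
step_arm:
  rows:
    - [0, 0, -0.002, 0, 0.05]
    - [0, 0, -0.004, 0, 0.05]
    - [0, 0, -0.006, 0, 0.05]
    - [0, 0, -0.006, 0, 0.05]

```text
t: 25.5
eef_pos: [0.5234, 0.3191, 0.1088]
ee_rot: [3.141, -0.0, -1.45]
force: [-0.1, -0.4, -2.3]
width: 0.0547
gripper_force: 40.0
```

Emit:
step_arm:
  rows:
    - [0, 0, -0.002, 0, 0.05]
    - [0, 0, -0.004, 0, 0.05]
    - [0, 0, -0.006, 0, 0.05]
    - [0, 0, -0.008, 0, 0.05]
    - [0, 0, -0.008, 0, 0.05]
  newtons: 60

```text
t: 26.0
eef_pos: [0.5239, 0.3194, 0.101]
ee_rot: [-3.141, 0.0, -1.45]
force: [1.1, 0.9, -2.2]
width: 0.0542
gripper_force: 60.0
```

It's cleanly in the mouth with no lateral load. Pressing past the clips.

Emit:
step_arm:
  rows:
    - [0, 0, -0.002, 0, 0.05]
    - [0, 0, -0.004, 0, 0.05]
    - [0, 0, -0.006, 0, 0.05]
    - [0, 0, -0.008, 0, 0.05]
    - [0, 0, -0.01, 0, 0.05]

```text
t: 26.5
eef_pos: [0.5251, 0.3202, 0.0931]
ee_rot: [-3.138, 0.001, -1.449]
force: [-1.4, -0.3, 20.3]
width: 0.0545
gripper_force: 60.0
```

Emit:
step_arm:
  rows:
    - [0, 0, -0.002, 0, 0.05]
    - [0, 0, -0.004, 0, 0.05]
    - [0, 0, -0.006, 0, 0.05]
    - [0, 0, -0.008, 0, 0.05]
    - [0, 0, -0.009, 0, 0.05]
    - [0, 0, -0.01, 0, 0.05]

```text
t: 27.1
eef_pos: [0.5236, 0.3193, 0.0809]
ee_rot: [3.141, -0.0, -1.45]
force: [0.8, -0.0, 2.1]
width: 0.0544
gripper_force: 60.0
```

Emit:
step_arm:
  rows:
    - [0, 0, -0.001, 0, 0.05]
    - [0, 0, -0.002, 0, 0.05]
    - [0, 0, -0.003, 0, 0.05]
    - [0, 0, -0.004, 0, 0.05]
    - [0, 0, -0.004, 0, 0.05]

```text
t: 27.6
eef_pos: [0.5237, 0.3194, 0.0786]
ee_rot: [-3.141, 0.0, -1.449]
force: [-3.8, -1.2, 12.3]
width: 0.0543
gripper_force: 60.0
```

Floor contact comes exactly where expected (0.0787). Releasing and retreating.

Emit:
step_arm:
  rows:
    - [0, 0, 0.001, 0, 0.058]
    - [0, 0, 0.001, 0, 0.0876]
    - [0, 0, 0.001, 0, 0.0876]
    - [0, 0, 0.001, 0, 0.0876]
    - [0, 0, 0.001, 0, 0.0876]
    - [0, 0, 0.03, 0, 0.0876]
    - [0, 0, 0.07, 0, 0.0876]
    - [0, 0, 0.12, 0, 0.0876]
    - [-0.02, 0, 0.16, 0, 0.0876]
    - [-0.02, 0, 0.18, 0, 0.0876]
    - [-0.02, 0, 0.18, 0, 0.0876]
    - [-0.02, 0, 0.18, 0, 0.0876]

```text
t: 28.8
eef_pos: [0.5034, 0.3194, 0.2572]
ee_rot: [-3.141, 0.001, -1.45]
force: [0.1, 0.1, -0.2]
width: 0.0877
gripper_force: 0.0
```

```bash
python3 - <<'E'
from station import arm
from h import *
f=arm.grab_frame("scene");pickle.dump(f,open("s14.pkl","wb"))
c=px(f,[[.5237,.3192,.09]])[0].astype(int);g=cv2.cvtColor(f["color"],cv2.COLOR_BGR2HSV);y0,x0=c[1]-26,c[0]-30;a=g[y0:y0+60:2,x0:x0+64:2]
for r in range(a.shape[0]): print(y0+2*r,"".join("." if p[1]>95 else str(min(9,p[2]//26)) for p in a[r]))
y=1.692;u=np.array([np.cos(y),np.sin(y),0]);v=np.array([-u[1],u[0],0])
for nm,z,h in(("foot top",.121,.022),("shoulder",.116,.028),("at mouth",.056,.028)):
    print(nm,x0,px(f,[np.array([.5237,.3192,z])+u*i*h+v*j*h for i,j in((1,1),(1,-1),(-1,-1),(-1,1))]).round(1).tolist())
E
```

```text
208 ................................
210 ................................
212 .............7..................
214 ............788877..............
216 ...........7888888877...........
218 ...........8888888888877........
220 ..........8888888888888887......
222 .........788888888888888888.....
224 ........7888888888888888887.....
226 ........8866788888888888886.....
228 .......67887666788888888876.....
230 .......5556788766688888886......
232 .......5555556788766778866......
234 .......5555555566788788766......
236 .......5555555555556788666......
238 .......5555555555555566666......
240 ......5555555555554545666.......
242 ......5555555555554555666.......
244 ......5555555555555455666.......
246 ......5555554555444455665.......
248 ......5555555454444456666.......
250 ......555555545444445666........
252 .....555555454444444566.........
254 ......65555544444444566.........
256 ........65554444444556..........
258 .........6655544444566..........
260 ...........6555554456...........
262 ..............66.555............
264 ................................
266 ................................
foot top 396 [[444.8, 219.4], [436.6, 231.8], [413.4, 223.8], [422.2, 211.9]]
shoulder 396 [[448.6, 221.0], [438.2, 236.9], [408.7, 226.6], [419.9, 211.5]]
at mouth 396 [[443.0, 245.7], [432.8, 262.0], [404.5, 251.4], [415.5, 235.9]]
```

The silhouette matches the fully-home model: shoulder corner at about (438,237), and it enters the mouth at about row 262. Handing in.

```bash
python3 -c "
from station import arm
print(arm.job_done())"
```

```text
the job is handed in; nothing more can be done
None
```

I stowed the beaker rim-down in the holder's pocket, pressed it past the clips to the floor, let go of it and handed the job in at about 29 s; the judge's result was not shown to me.

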